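Load the vial block and hold it against the shaker's fence for clamping

TASK

Stand the three tall capped vials in the row of wells of the white block, one in each, then slide the block along the shaker's deck until its front lies flat on the sprung fence, centred between the two clamp posts. Keep pressing it on the fence with a steady 10 N or so (pointer between the two scale lines, never 20 N or more) so that a colleague can tighten the clamps: finish while still holding and pressing it, do not let go. Leave the jar, the pot and the bottle where they are.

Things in the scene. Friction and masses are not known exactly. Their poses are not given: they have to be found in the camera images.
- shaker: Shaker, fixed to the bench. Origin: centre of its underside; x points level from the control-knob side across the deck to the fence (pushing direction), y left of that, z up. Steel deck 340 (x) x 250 (y) mm, top at z = 60 mm, bare but for the fence, its rigid bracket (x = 150 to 164) and two clamp posts, 22 mm across with their nuts, 50 mm tall, at x = 85, y = +95 and -95 mm.
- fence: Sprung aluminium fence, 150 mm wide, 12 thick, 42 tall. Origin: deck level, middle of the face towards the block; axes as the shaker; at rest at shaker x = 100, y = 0 mm. Slides only along +x, 1.0 N per mm, no preload: displacement in mm = force on it in N. Springs back; travel 26 mm. A pointer at its left end lies over the deck's scale: black lines at 6 and 14 N.
- block: White plastic vial block, loose on the deck, about 0.3 kg: 120 (x) x 124 (y) x 30 mm tall, origin at the centre of its underside. Its front face (x = +60 mm) goes on the fence; at the start its x axis points towards the fence, up to 15 degrees askew. Three wells in a row along y; upright grip lug at the rear. Sliding it takes a few newtons of friction on top of the fence's force.
- lug (a point): Grip centre of the block's upright lug, 56 mm above the block's underside. The lug stands at block x = -46, y = 0 mm, is 24 mm long (x), 14 mm thick (y) and rises from the block's top (30 mm) to 78 mm above the underside; pinch it from above across its thickness. Axes as the block.
- well0 (a point): Well 0 of the block: centre of its floor, 12 mm above the block's underside, at block x = 25, y = -38 mm. 29 mm across, 18 mm deep, with its chamfered mouth at the block's top; floor level. Axes as the block. Any vial may go in any well.
- well1 (a point): Well 1 of the block: centre of its floor, 12 mm above the block's underside, at block x = 25, y = 0 mm. 29 mm across, 18 mm deep, with its chamfered mouth at the block's top; floor level. Axes as the block. Any vial may go in any well.
- well2 (a point): Well 2 of the block: centre of its floor, 12 mm above the block's underside, at block x = 25, y = 38 mm. 29 mm across, 18 mm deep, with its chamfered mouth at the block's top; floor level. Axes as the block. Any vial may go in any well.
- vial0_mid (a point): One of three identical capped vials (amber glass, grey cap), about 30 g, standing upright on the bench to the right of the shaker: a plain cylinder 24 mm across and 80 mm tall (its lowest 4 mm narrowed to a 20 mm foot). This point is its centre, 40 mm above its underside; z along the vial, up. Seated in a well its underside rests on the well's floor and 62 mm stand above the block.
- vial1_mid (a point): One of three identical capped vials (amber glass, grey cap), about 30 g, standing upright on the bench to the right of the shaker: a plain cylinder 24 mm across and 80 mm tall (its lowest 4 mm narrowed to a 20 mm foot). This point is its centre, 40 mm above its underside; z along the vial, up. Seated in a well its underside rests on the well's floor and 62 mm stand above the block.
- vial2_mid (a point): One of three identical capped vials (amber glass, grey cap), about 30 g, standing upright on the bench to the right of the shaker: a plain cylinder 24 mm across and 80 mm tall (its lowest 4 mm narrowed to a 20 mm foot). This point is its centre, 40 mm above its underside; z along the vial, up. Seated in a well its underside rests on the well's floor and 62 mm stand above the block.
- jar: The short round jar (40 mm across, 45 mm tall) standing among the vials; leave alone. Origin: centre of its underside
- pot: The square pot (36 x 36 mm, 45 mm tall, narrow round cap to 58 mm) standing among the vials; leave alone. Origin: centre of its underside
- bottle: A bottle (64 mm across, 160 mm tall) standing to the left of the shaker; leave alone. Origin: centre of its underside

How it is judged (in metres and radians):
On the way, in this order (a step that is already met when the one before it is completed fails the run):
1. all three vials stand in the block's wells, one in each ((horizontal distance between vial0_mid and well0 below 0.004 m or horizontal distance between vial0_mid and well1 below 0.004 m or horizontal distance between vial0_mid and well2 below 0.004 m) and z of vial0_mid in the frame of block between 0.046 and 0.057 m and angle between each of vial0_mid, vial1_mid, vial2_mid's own z axis and vertical below 0.12 rad and (horizontal distance between vial1_mid and well0 below 0.004 m or horizontal distance between vial1_mid and well1 below 0.004 m or horizontal distance between vial1_mid and well2 below 0.004 m) and z of vial1_mid in the frame of block between 0.046 and 0.057 m and (horizontal distance between vial2_mid and well0 below 0.004 m or horizontal distance between vial2_mid and well1 below 0.004 m or horizontal distance between vial2_mid and well2 below 0.004 m) and z of vial2_mid in the frame of block between 0.046 and 0.057 m), for 0.2 s.
2. the block, lying on the deck, is held flat and centred on the fence with 6 to 14 N (all of step 1 and contact force between block and fence between 6 and 14 N and angle between the x axis of block and the x axis of shaker, either way round below 0.07 rad and y of block in the frame of shaker between -0.015 and 0.015 m and z of block in the frame of shaker between 0.056 and 0.064 m and angle between block's own z axis and vertical below 0.06 rad and contact force between any of the fingers, the arm and block above 2 N), for 0.5 s.
At the end, for the whole second after the job is handed in: Each vial upright on a well floor (4 mm sideways, 5 mm in height); block still, flat on the deck, square to the fence within 4 deg, centred between the posts within 15 mm, touched by the robot and pressing the fence with 6 to 14 N through the last second (all of step 2 and linear speed of block below 0.01 m/s); the arm keeps its last pose, push and grip.
It fails at once if the block presses on the fence with more than 21 N (contact force between block and fence above 21 N).
It fails at once if the jar, pot or bottle is shifted by more than 25 mm or tipped over (distance of any of jar, pot, bottle from where it was at the start of the episode above 0.025 m or angle between any of jar, pot, bottle's own z axis and vertical above 0.5 rad).
It also fails if it takes over 72 s, if anything falls off the work surface, if the arm or the gripper's body presses on something with over 40 N, if the wrist force passes 120 N, or if a joint passes its speed limit or range.

ROBOT

A 6-joint arm with a two-finger parallel gripper is mounted at the origin on the work surface. World frame = base frame: x ahead of the robot, y to its left, z up, the work surface at z = 0. Lengths are in mm, angles in rad, forces in N, time in s.
With the tool pointing down it reaches from about 275 to 750 mm from the base axis. Payload 10.2 kg.
Tool frame: the origin (TCP) lies between the finger pads; the fingertips stand 11 mm ahead of it and the grasp point (between the pads) lies 8 mm behind it (ctrl.nose_length is the distance from the TCP to the fingertips, in mm); x points along the fingers, y is the direction in which the jaws open and shut, and the axes are right-handed (so a half turn about x gives the same grasp; the last joint's range is limited). The gripper opens to 85 mm and grips with 20 to 120 N. Pads are 22 mm wide; open, the fingers measure 114 mm over their backs; the gripper's body (76 mm by 85 mm) begins 54 mm behind the grasp point. The pads swing forward as they close: fully open they stand 13 mm farther back than shut.
Start: joints at [-1.551, 0.313, 1.498, -0, 1.331, -0.223], TCP at [126.208, -509.61, 215.394] pointing down, gripper open.
Joint ranges: [-2.94, 2.94], [-0.97, 2.17], [0.19, 2.56], [-1.23, 4.37], [0.02, 3.11], [-2.88, 2.88]. Speed limits (rad/s): [2.39, 2.39, 3.01, 3.14, 3.14, 3.14].

INTERFACE

Orientations are given as a unit quaternion [w, x, y, z].
In Python, from rig import ctrl, capture, ticket gives the robot as it stands.
- The arm moves only by the tool step_arm, never from a script. Its argument "commands" is a list of rows, each a list of 2 entries, a list of its own where there are three numbers: the shift along the world's x, y, z normalised to -1 to 1, where 1 is 0.04 m, then the turn about the world's z normalised to -1 to 1, where 1 is 180 degrees. A call has 1 to 5 rows; each row shifts and turns the commanded pose from where the row before left it; what a row does not reach is not made up. A row lasts 1/10 s, in which the tool goes at most 50 mm and 8.59 degrees, less where a joint would pass 70% of its speed; a pose out of reach is approached as far as the arm can. A call with a number of a shift or a turn outside -1 to 1 is refused whole. A call with a gripper value outside its range is refused whole. "gripper" is the closure, from -1 (fully open) to 1 (shut), so that 0 is half open, set as the call begins (left out, the last holds). The fingers move at their own pace and stop on an object; "force" is the grip in N (left out, the last holds). Time passes only in rows, so rows that do not move let the fingers close. It gives the time, the measured TCP pose, the force and the opening at its end, in the units of the state.
- ctrl.sense(): the state, without advancing time (a new reading comes with each control period).
- capture(name): name is "scene" or "top" or "wrist"; returns a dict with "image" (420x560x3 uint8, blue, green, red), "fov_y" (degrees; the focal length in pixels is half the picture's height over the tangent of half this angle, whatever the lens; pixels are square), "cx", "cy" (the principal point, pixels), "origin" and "orientation" of the camera in the world. Camera axes: x right, y down, z forward; pixel columns grow to the right and rows downward; lengths in mm; the calibration is good to about 2 mm. A picture is of the moment at which its call begins. There is no depth.
- ticket.finish_job(): hands the job in, once; it reports no verdict.
The state is a dict: "time_s": time; "joints": joint angles; "dq": joint speeds; "tau": joint torques, N m; "eef_pos": TCP position; "ee_rot": TCP orientation; "force": force on the tool from outside, world axes, zero at the start; "wrist_torque": the same for the moment, N m; "grip_width": opening from 0.0 (shut) to 1.0 (fully open).
Only numpy, scipy, OpenCV 4.12 (cv2) and the standard library are available. Lean on these libraries where they do the work, as an engineer would, in place of code of your own. Each camera call takes 0.05 s, during which the arm holds its last target.

## Working session

There is one attempt and no reset: what is moved stays moved. The work goes in short steps, Python scripts to look and compute and a tool call to move; the robot and the scene stay as the last step left them, time stands still between calls to the robot, and variables do not carry over. Pictures are saved under pics/ and viewed, and the job is handed in when it is done.

Besides the shell and the picture viewer there is one more tool, called as name(argument=value, ...) on one line, values as JSON. step_arm: Moves the arm, as the interface text tells. Its arguments: {"type":"object","properties":{"commands":{"type":"array","items":{"type":"array"}},"gripper":{"type":"number"},"force":{"type":"number"}},"required":["commands"]}

```bash
ls; mkdir -p pics; cat > h.py <<'E'
import numpy as np,cv2,json
from rig import ctrl,capture,ticket
from scipy.spatial.transform import Rotation as R
def snap(name,fn):
    c=capture(name); cv2.imwrite('pics/'+fn+'.png',c['image'])
    d={k:(v.tolist() if hasattr(v,'tolist') else v) for k,v in c.items() if k!='image'}
    json.dump(d,open('pics/'+fn+'.json','w')); return c
def load(fn):
    d=json.load(open('pics/'+fn+'.json')); d['image']=cv2.imread('pics/'+fn+'.png'); return d
def rot(c):
    o=np.array(c['orientation'],float)
    if o.shape==(3,3): return o
    return R.from_quat([o[1],o[2],o[3],o[0]]).as_matrix()
def f(c): return 210/np.tan(np.radians(c['fov_y'])/2)
def ray(c,u,v):
    return rot(c)@np.array([(u-c['cx'])/f(c),(v-c['cy'])/f(c),1])
def at_z(c,u,v,z):
    d=ray(c,u,v);o=np.array(c['origin']); return o+d*(z-o[2])/d[2]
def proj(c,p):
    q=rot(c).T@(np.array(p,float)-np.array(c['origin'])); return np.array([c['cx']+f(c)*q[0]/q[2],c['cy']+f(c)*q[1]/q[2]])
E
python3 - <<'E'
from h import *
for n in ['scene','top','wrist']:
    c=snap(n,n+'0'); print(n,c['fov_y'],c['cx'],c['cy'],c['origin'],c['orientation'])
print(ctrl.sense(),ctrl.nose_length)
E
```

```text
pics
scene 55.619965699973704 285.10159942394876 216.72702380690077 [967.75195218 595.24653141 663.74414294] [-0.13260227  0.2940602   0.85981418 -0.39580907]
top 56.22513814782668 278.557597176785 202.2456187394861 [519.99574581  42.84216716 927.92573686] [-0.01286802  0.70977309 -0.70428916  0.0057743 ]
wrist 67.73487472195761 273.12188517326473 210.28394259372064 [ 198.58105255 -491.94472004  373.65683359] [ 0.11613     0.77872421 -0.60974679 -0.09116619]
{'time_s': 0.15, 'joints': array([-1.55140277e+00,  3.13318148e-01,  1.49824600e+00, -4.30797685e-06,
        1.33100685e+00, -2.23384813e-01]), 'dq': array([ 7.01011938e-05, -1.20383006e-03, -3.44475513e-03,  9.63703476e-04,
       -1.06039693e-04, -1.30019211e-03]), 'tau': array([ 2.81896850e-03, -4.12366962e+01, -2.59796065e+01, -5.05103901e-05,
        3.19221246e-03,  3.64166723e-06]), 'eef_pos': array([ 126.20094174, -509.39424235,  214.97448777]), 'ee_rot': array([ 0.08528057,  0.70193707,  0.08596907, -0.70186957]), 'force': array([0.00243032, 0.44552455, 0.25217844]), 'wrist_torque': array([-0.03785352,  0.00416893,  0.02102989]), 'grip_width': 1.0005177757317796} 11.0
```

View pics/scene0.png

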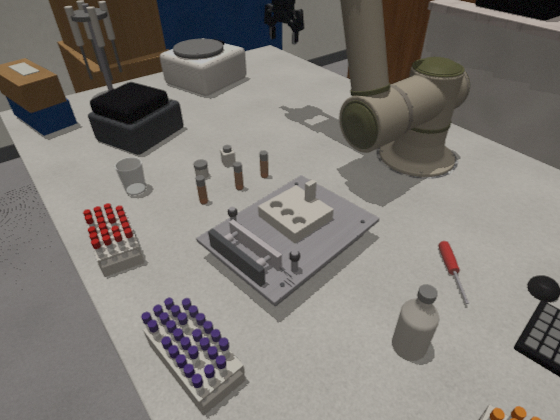

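View pics/top0.png

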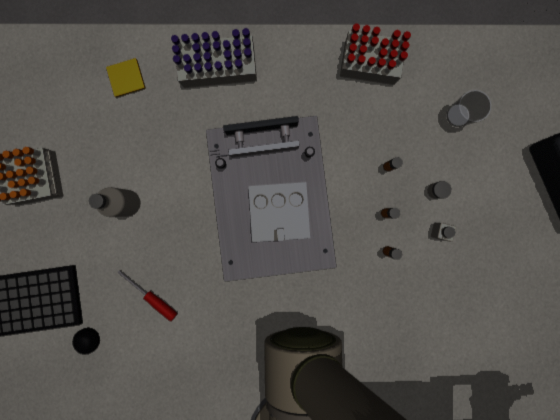

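View pics/wrist0.png

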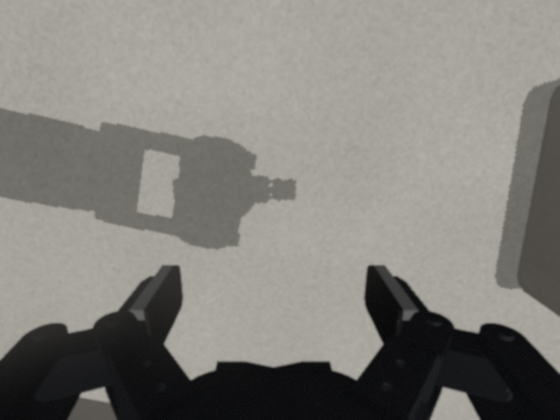

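```bash
python3 - <<'E'
from h import *
c=load('top0')['image']
a=c[105:290,195:345]; cv2.imwrite('pics/a.png',cv2.resize(a,None,fx=3.2,fy=3.2,interpolation=cv2.INTER_CUBIC))
a=c[145:270,365:465]; cv2.imwrite('pics/b.png',cv2.resize(a,None,fx=4.5,fy=4.5,interpolation=cv2.INTER_CUBIC))
E
```

```text
(no output)
```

View pics/a.png

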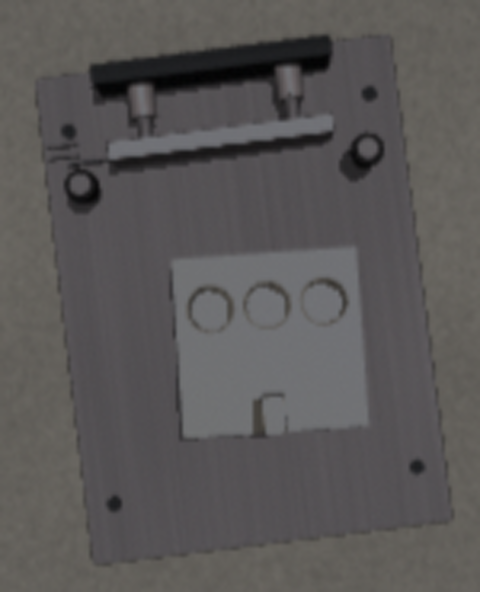

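View pics/b.png

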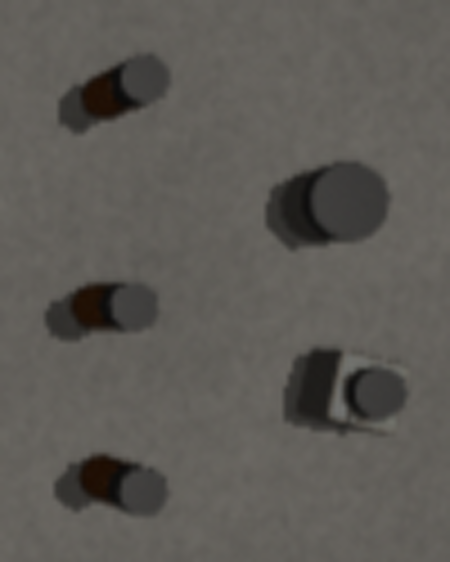

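```bash
python3 - <<'E'
from h import *
np.set_printoptions(precision=1,suppress=True)
c=load('top0')
A=lambda p,z: at_z(c,195+p[0]/3.2,105+p[1]/3.2,z)
B=lambda p,z: at_z(c,365+p[0]/4.5,145+p[1]/4.5,z)
dk=np.array([A(p,60) for p in [(36,79),(392,36),(452,520),(95,565)]]);print(dk,dk.mean(0))
print('edges',np.linalg.norm(np.roll(dk,-1,0)-dk,axis=1),'yaw',[np.degrees(np.arctan2(*(d)[[1,0]])) for d in (dk[0]-dk[3],dk[1]-dk[2])],np.degrees(np.arctan2(*(dk[0]-dk[1])[[1,0]]))-90)
bl=np.array([A(p,90) for p in [(172,260),(356,247),(369,426),(182,439)]]);print(bl,bl.mean(0))
print('edges',np.linalg.norm(np.roll(bl,-1,0)-bl,axis=1),'yaw',[np.degrees(np.arctan2(*(d)[[1,0]])) for d in (bl[0]-bl[3],bl[1]-bl[2])],np.degrees(np.arctan2(*(bl[0]-bl[1])[[1,0]]))-90)
print('wells',np.array([A(p,90) for p in [(210,309),(267,305),(324,301)]]))
print('lug',A((275,414),138)); print('posts',A((82,185),110),A((368,149),110)); print('fence', A((109,145),102),A((332,118),102))
print('vials',np.array([B(p,80) for p in [(145,80),(133,307),(142,491)]]))
print('jar,pot',B((349,201),45),B((377,392),58))
print('bottle',at_z(c,97,201,160))
E
```

```text
[[703.  213.7  60. ]
 [734.4 -33.3  60. ]
 [400.5 -76.2  60. ]
 [367.4 168.8  60. ]] [551.3  68.3  60. ]
edges [249.  336.7 247.2 338.6] yaw [np.float64(7.623503513673114), np.float64(7.3197234600113665)] 7.2471202843580755
[[575.8 115.3  90. ]
 [585.3  -7.4  90. ]
 [466.3 -16.8  90. ]
 [456.6 107.5  90. ]] [521.   49.6  90. ]
edges [123.1 119.4 124.6 119.4] yaw [np.float64(3.7617921762698407), np.float64(4.489880010016843)] 4.458311372258962
wells [[543.2  89.6  90. ]
 [546.2  51.6  90. ]
 [549.1  13.7  90. ]]
lug [476.4  45.6 138. ]
posts [623.1 172.9 110. ] [647.8 -13.7 110. ]
fence [650.7 156.6 102. ] [669.5   9.6 102. ]
vials [[ 629.4 -203.9   80. ]
 [ 520.6 -198.2   80. ]
 [ 433.  -202.4   80. ]]
jar,pot [ 574.2 -315.3   45. ] [ 480.  -323.4   58. ]
bottle [539.9 407.1 160. ]
```

```bash
python3 - <<'E'
from h import *
q=ctrl.sense()['ee_rot'];M=R.from_quat([q[1],q[2],q[3],q[0]]).as_matrix();print(M.round(3)); print(np.degrees(np.arctan2(M[1,1],M[0,1])))
E
```

```text
[[-0.     0.24  -0.971]
 [ 0.001 -0.971 -0.24 ]
 [-1.    -0.001 -0.   ]]
-76.08975977556526
```

step_arm(commands=[[[0.767,0.767,-0.2],0.0446],[[0.767,0.767,-0.2],0.0446],[[0.767,0.767,-0.2],0.0446],[[0.767,0.767,-0.2],0.0446],[[0.767,0.767,-0.2],0.0446]], gripper=-1, force=30)

```text
time_s: 0.65
eef_pos: [280.5, -354.7, 175.0]
ee_rot: [0.323, 0.629, 0.323, -0.629]
force: [0.3, -0.6, -0.6]
grip_width: 0.999
```

step_arm(commands=[[[0.767,0.767,-0.2],0.0446],[[0.767,0.767,-0.2],0.0446],[[0.767,0.767,-0.2],0.0446],[[0.767,0.767,-0.2],0.0446],[[0.767,0.767,-0.2],0.0446]])

```text
time_s: 1.15
eef_pos: [434.0, -201.3, 135.1]
ee_rot: [0.519, 0.48, 0.519, -0.48]
force: [0.1, -0.8, -0.5]
grip_width: 1.003
```

step_arm(commands=[[[0,0,0],0],[[0,0,0],0]])

```text
time_s: 1.35
eef_pos: [433.1, -202.3, 135.1]
ee_rot: [0.518, 0.481, 0.518, -0.481]
force: [1.1, 0.4, 1.3]
grip_width: 0.998
```

```bash
python3 - <<'E'
from h import *
c=snap('wrist','w1')
for v in [(433,-202.4,80),(520.6,-198.2,80),(629.4,-203.9,80)]: print(proj(c,v).round(1))
E
```

```text
[273.1 221.9]
[394.  224.8]
[538.6 242.3]
```

View pics/w1.png

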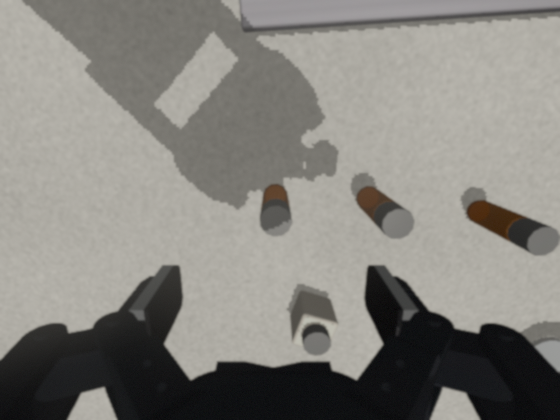

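step_arm(commands=[[[0,0,-1],0],[[0,0,-0.75],0],[[0,0,-0.375],0],[[0,0,0],0]])

```text
time_s: 1.8
eef_pos: [431.4, -203.3, 49.0]
ee_rot: [0.516, 0.482, 0.518, -0.482]
force: [0.0, -0.1, 0.2]
grip_width: 1.003
```

step_arm(commands=[[[0,0,0],0],[[0,0,0],0],[[0,0,0],0],[[0,0,0],0],[[0,0,0],0]], gripper=1)

```text
time_s: 2.3
eef_pos: [433.3, -203.1, 51.0]
ee_rot: [0.518, 0.481, 0.518, -0.481]
force: [0.1, 0.4, 4.0]
grip_width: 0.263
```

step_arm(commands=[[[0,0,0],0],[[0,0,0],0]])

```text
time_s: 2.5
eef_pos: [433.4, -203.1, 51.0]
ee_rot: [0.518, 0.481, 0.518, -0.481]
force: [-0.4, -0.1, 5.9]
grip_width: 0.265
```

step_arm(commands=[[[0,0,1],0],[[0,0,1],0],[[0,0,1],0]])

```text
time_s: 2.8
eef_pos: [432.7, -202.5, 171.7]
ee_rot: [0.518, 0.481, 0.518, -0.481]
force: [0.6, -1.0, 0.1]
grip_width: 0.261
```

step_arm(commands=[[[0.34,0.915,0],0],[[0.34,0.915,0],0],[[0.34,0.915,0],0],[[0.34,0.915,0],0],[[0.34,0.915,0],0]])

```text
time_s: 3.3
eef_pos: [501.2, -18.2, 170.3]
ee_rot: [0.518, 0.481, 0.518, -0.481]
force: [0.2, 0.1, -0.9]
grip_width: 0.264
```

step_arm(commands=[[[0.34,0.915,0],0],[[0.34,0.915,0],0],[[0.34,0.915,0],0],[[0,0,0],0],[[0,0,0],0]])

```text
time_s: 3.8
eef_pos: [541.5, 90.4, 169.9]
ee_rot: [0.518, 0.481, 0.519, -0.481]
force: [1.1, -0.7, -0.1]
grip_width: 0.263
```

```bash
python3 - <<'E'
from h import *
s=ctrl.sense();print(s['eef_pos'],s['grip_width'])
c=snap('top','t2');w=snap('wrist','w2');snap('scene','s2')
a=c['image'][105:290,195:345]; cv2.imwrite('pics/a2.png',cv2.resize(a,None,fx=4,fy=4,interpolation=cv2.INTER_CUBIC)[:600])
E
```

```text
[541.51542736  90.4061466  169.94952434] 0.26263666379493866
```

View pics/a2.png

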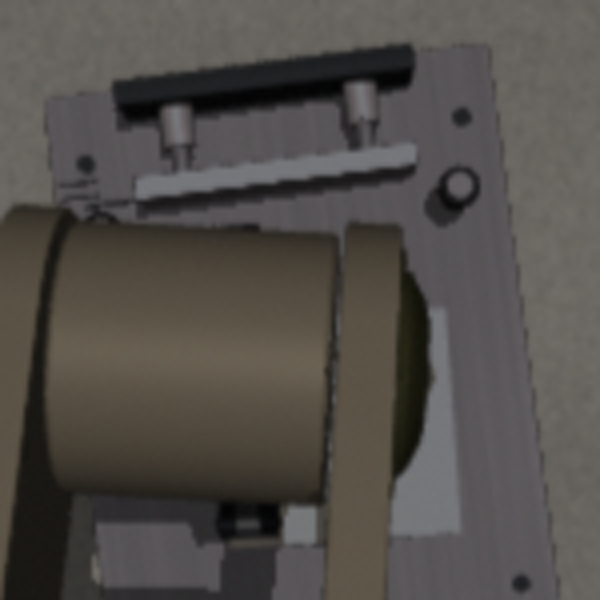

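View pics/w2.png

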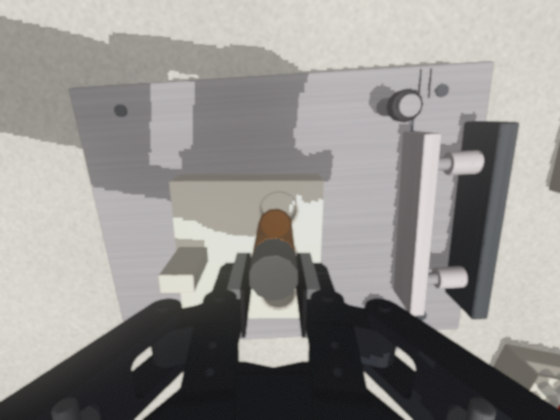

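View pics/s2.png

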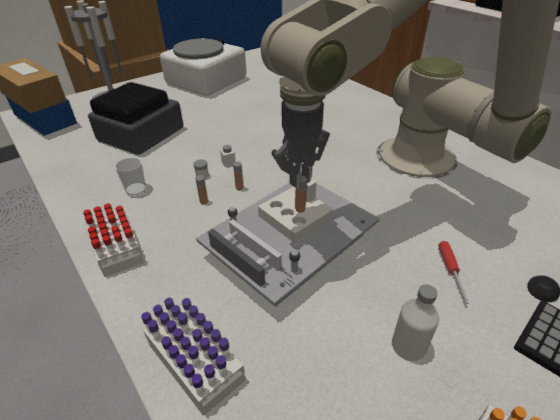

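```bash
python3 - <<'E'
from h import *
c=load('w2'); a=c['image'][165:315,215:335]; cv2.imwrite('pics/w2c.png',cv2.resize(a,None,fx=4,fy=4,interpolation=cv2.INTER_CUBIC))
E
```

```text
(no output)
```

View pics/w2c.png

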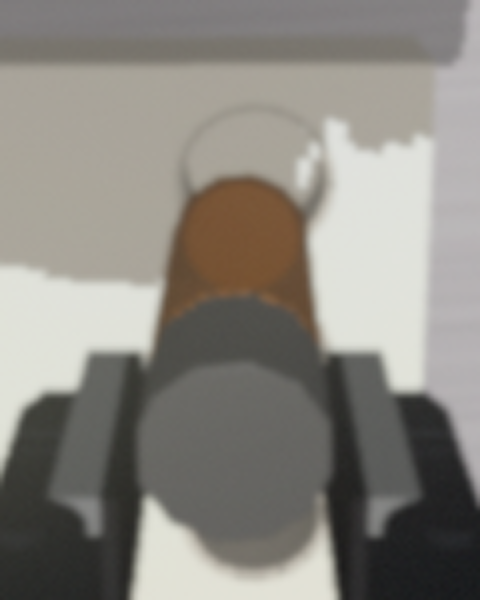

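```bash
python3 - <<'E'
from h import *
np.set_printoptions(precision=1,suppress=True)
c=load('w2'); W=lambda p,z: at_z(c,215+p[0]/4,165+p[1]/4,z)
print(c['origin'],rot(c))
print('cap',W((234,452),199),W((137,452),199),W((331,452),199)); print('well',W((254,176),90),W((180,176),90),W((328,176),90),W((254,104),90))
print('bottom foot near edge',W((246,176),119))
P=proj(c,(541.5,90.4,199));print((P-[215,165])*4)
# right edge of block
print(W((430,220),90), W((434,70),90))
E
```

```text
[536.2282495498833, 163.6427708394712, 328.8205130326284] [[ 1.   0.1  0. ]
 [ 0.1 -1.  -0.3]
 [-0.   0.3 -1. ]]
cap [541.6  91.1 199. ] [530.3  90.3 199. ] [552.8  92.  199. ]
well [545.5  92.   90. ] [530.8  90.9  90. ] [560.2  93.1  90. ] [544.4 106.7  90. ]
bottom foot near edge [543.  100.6 119. ]
[233.  457.6]
[581.6  85.4  90. ] [578.7 116.   90. ]
```

step_arm(commands=[[[0.07,0,-0.4],0],[[0,0,-0.2],0],[[0,0,0],0],[[0,0,0],0]])

```text
time_s: 4.35
eef_pos: [544.6, 89.6, 146.7]
ee_rot: [0.518, 0.482, 0.518, -0.482]
force: [0.1, 0.8, -0.3]
grip_width: 0.261
```

```bash
python3 - <<'E'
from h import *
np.set_printoptions(precision=1,suppress=True)
s=ctrl.sense();print(s['eef_pos'],s['grip_width'])
c=snap('wrist','w3');a=c['image'][165:315,215:335]; cv2.imwrite('pics/w3c.png',cv2.resize(a,None,fx=4,fy=4,interpolation=cv2.INTER_CUBIC))
p=s['eef_pos'];
print('cap',(proj(c,p+[0,0,29])-[215,165])*4)
E
```

```text
[544.6  89.6 146.7] 0.26111776789221847
cap [232.5 463.7]
```

View pics/w3c.png

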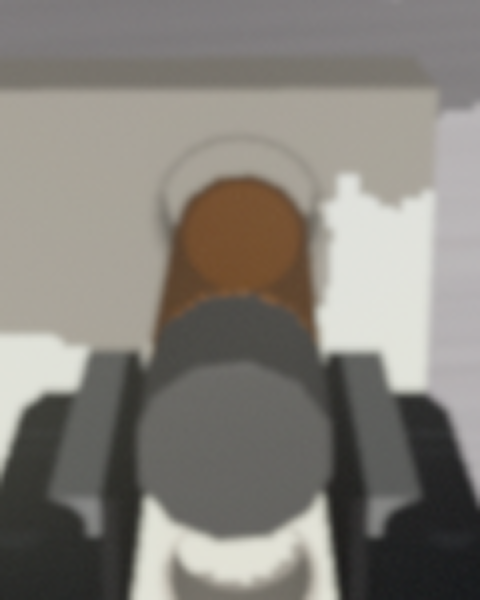

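```bash
python3 - <<'E'
from h import *
np.set_printoptions(precision=1,suppress=True)
c=load('w3');p=np.array([544.6,89.6,0])
Z=lambda q:(proj(c,q)-[215,165])*4
for z,r in [(175.7,12),(100.7,12),(96.7,10),(90,14.5),(90,15.5)]:
    q=[Z(p+[r*np.cos(t),r*np.sin(t),z]) for t in np.arange(0,6.28,.05)]; q=np.array(q); print(z,r,Z(p+[0,0,z]),'x',q[:,0].min(),q[:,0].max(),'y',q[:,1].min(),q[:,1].max())
E
```

```text
175.7 12 [232.5 463.7] x 129.42843137894602 335.51143216991045 y 369.796474869373 553.261526381209
100.7 12 [232.5 244.2] x 163.39897529017787 301.5138894512038 y 178.10772534670343 308.1417859837304
96.7 10 [232.5 236.5] x 175.90537384984486 289.00539025164585 y 182.41417157668707 289.0983598945023
90 14.5 [232.5 224.1] x 152.75676455650728 312.15657479630136 y 147.30133938663926 298.12829623253606
90 15.5 [232.5 224.1] x 147.25862867916476 317.656087804085 y 141.8954356392303 303.13227233756913
```

step_arm(commands=[[[-0.01,0.03,-0.15],0],[[0,0,-0.2],0],[[0,0,-0.2],0],[[0,0,0],0],[[0,0,0],0]])

```text
time_s: 4.9
eef_pos: [544.0, 91.2, 123.9]
ee_rot: [0.518, 0.481, 0.518, -0.482]
force: [-0.4, -0.7, -1.1]
grip_width: 0.264
```

```bash
python3 - <<'E'
from h import *
np.set_printoptions(precision=1,suppress=True)
s=ctrl.sense();print(s['eef_pos'],s['grip_width'],s['force'])
c=snap('wrist','w4');a=c['image'][165:315,215:335]; cv2.imwrite('pics/w4c.png',cv2.resize(a,None,fx=4,fy=4,interpolation=cv2.INTER_CUBIC))
E
```

```text
[544.   91.2 123.9] 0.26448647623175886 [-0.4 -0.7 -1.1]
```

View pics/w4c.png

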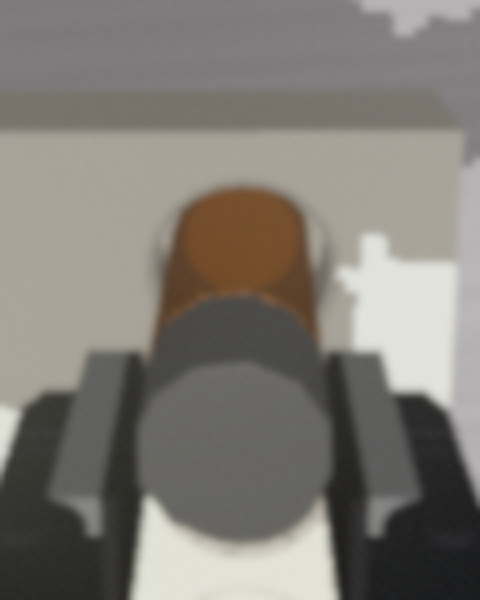

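step_arm(commands=[[[0,0,0],0],[[0,0,0],0],[[0,0,0],0]], gripper=-0.3)

```text
time_s: 5.25
eef_pos: [544.2, 91.2, 124.4]
ee_rot: [0.518, 0.481, 0.518, -0.481]
force: [-0.2, 0.8, -0.5]
grip_width: 0.648
```

step_arm(commands=[[[0,0,0.5],0],[[0,0,1],0],[[0,0,0.5],0]])

```text
time_s: 5.55
eef_pos: [544.9, 91.2, 207.3]
ee_rot: [0.519, 0.482, 0.517, -0.481]
force: [-0.4, -0.5, -0.0]
grip_width: 0.65
```

```bash
python3 - <<'E'
from h import *
s=ctrl.sense();print(s['eef_pos'],s['grip_width'],s['force'])
c=snap('wrist','w5')
E
```

```text
[544.9171281   91.19195582 207.33561602] 0.6498264434662909 [-0.36233502 -0.53312133 -0.04629083]
```

View pics/w5.png

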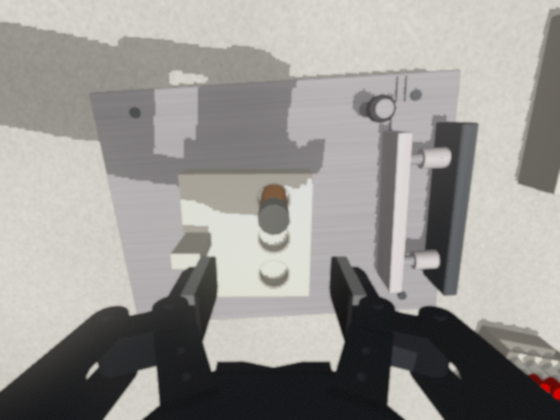

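step_arm(commands=[[[-0.072,-0.902,0],0],[[-0.072,-0.902,0],0],[[-0.072,-0.902,0],0],[[-0.072,-0.902,0],0],[[-0.072,-0.902,-0.3],0]])

```text
time_s: 6.1
eef_pos: [530.1, -90.8, 193.2]
ee_rot: [0.519, 0.482, 0.517, -0.481]
force: [0.6, 0.0, 0.5]
grip_width: 0.653
```

step_arm(commands=[[[-0.072,-0.902,-0.5],0],[[-0.072,-0.902,-0.5],0],[[-0.072,-0.902,-0.5],0],[[0,0,0],0],[[0,0,0],0]])

```text
time_s: 6.6
eef_pos: [520.9, -197.7, 131.9]
ee_rot: [0.517, 0.482, 0.518, -0.482]
force: [0.3, -0.2, 0.2]
grip_width: 0.648
```

```bash
python3 - <<'E'
from h import *
s=ctrl.sense();print(s['eef_pos'],s['grip_width'],s['force'])
c=snap('wrist','w6')
E
```

```text
[ 520.86962108 -197.66695687  131.89049152] 0.6480013606448712 [ 0.29301162 -0.15197381  0.23241952]
```

View pics/w6.png

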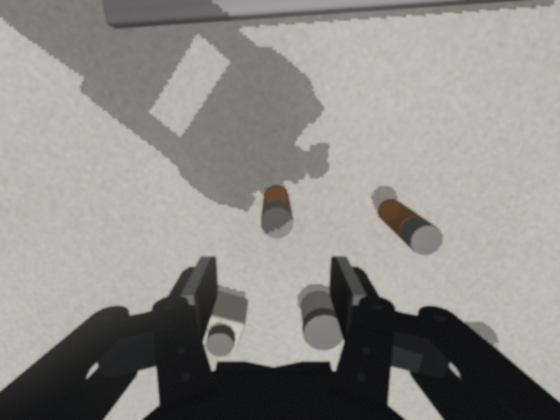

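step_arm(commands=[[[0.01,0,-1],0],[[0,0,-0.75],0],[[0,0,-0.27],0],[[0,0,0],0]])

```text
time_s: 7.05
eef_pos: [521.6, -196.5, 51.3]
ee_rot: [0.518, 0.481, 0.519, -0.481]
force: [0.5, 0.1, -0.5]
grip_width: 0.651
```

step_arm(commands=[[[0,0,0],0],[[0,0,0],0],[[0,0,0],0],[[0,0,0],0],[[0,0,0],0]], gripper=1)

```text
time_s: 7.55
eef_pos: [522.5, -198.0, 53.3]
ee_rot: [0.519, 0.482, 0.517, -0.481]
force: [1.0, 0.1, 7.2]
grip_width: 0.261
```

step_arm(commands=[[[0,0,1],0],[[0,0,1],0],[[0,0,1],0],[[0,0,0],0]])

```text
time_s: 7.95
eef_pos: [523.6, -198.7, 177.6]
ee_rot: [0.522, 0.482, 0.514, -0.481]
force: [-0.2, -0.3, -0.9]
grip_width: 0.262
```

step_arm(commands=[[[0.084,0.9,0],0],[[0.084,0.9,0],0],[[0.084,0.9,0],0],[[0.084,0.9,0],0],[[0.084,0.9,0],0]])

```text
time_s: 8.45
eef_pos: [538.1, -16.0, 171.4]
ee_rot: [0.518, 0.481, 0.518, -0.481]
force: [1.4, -0.8, 0.1]
grip_width: 0.259
```

step_arm(commands=[[[0.084,0.9,-0.2],0],[[0.084,0.9,-0.2],0],[[0,0,-0.2],0],[[0,0,-0.1],0],[[0,0,0],0]])

```text
time_s: 8.95
eef_pos: [544.8, 53.8, 142.9]
ee_rot: [0.517, 0.481, 0.518, -0.482]
force: [-0.1, -0.3, -1.1]
grip_width: 0.265
```

```bash
python3 - <<'E'
from h import *
np.set_printoptions(precision=3,suppress=True)
s=ctrl.sense();print(s['eef_pos'],s['grip_width'],s['force'])
q=s['ee_rot'];M=R.from_quat([q[1],q[2],q[3],q[0]]).as_matrix();print(M)
c=snap('wrist','w7');a=c['image'][165:315,215:335]; cv2.imwrite('pics/w7c.png',cv2.resize(a,None,fx=4,fy=4,interpolation=cv2.INTER_CUBIC))
E
```

```text
[544.76   53.761 142.943] 0.2649193640412578 [-0.1   -0.31  -1.095]
[[-0.001  0.997  0.072]
 [-0.     0.072 -0.997]
 [-1.    -0.001 -0.   ]]
```

View pics/w7c.png

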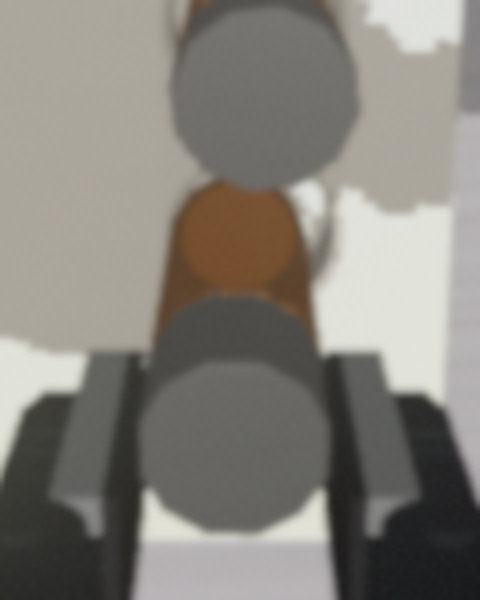

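```bash
python3 - <<'E'
from h import *
np.set_printoptions(precision=1,suppress=True)
c=load('w7')
a=c['image'][195:250,245:310]; a=cv2.convertScaleAbs(a,alpha=1.2); cv2.imwrite('pics/w7d.png',cv2.resize(a,None,fx=10,fy=10,interpolation=cv2.INTER_CUBIC))
W=lambda p,z: at_z(c,215+p[0]/4,165+p[1]/4,z)
print(W((265,97),152),W((235,447),172))
Z=lambda q:(proj(c,q)-[215,165])*4
for n,p in [('vial2',(544.1,91.2,152)),('cap',(545,53.8,172)),('bot',(545,53.8,93)),('well1',(547,53.3,90))]: print(n,Z(p))
E
```

```text
[545.9  93.  152. ] [544.9  56.  172. ]
vial2 [248.9 110.6]
cap [234.3 463.8]
bot [234.3 236.4]
well1 [245.2 234.2]
```

View pics/w7d.png

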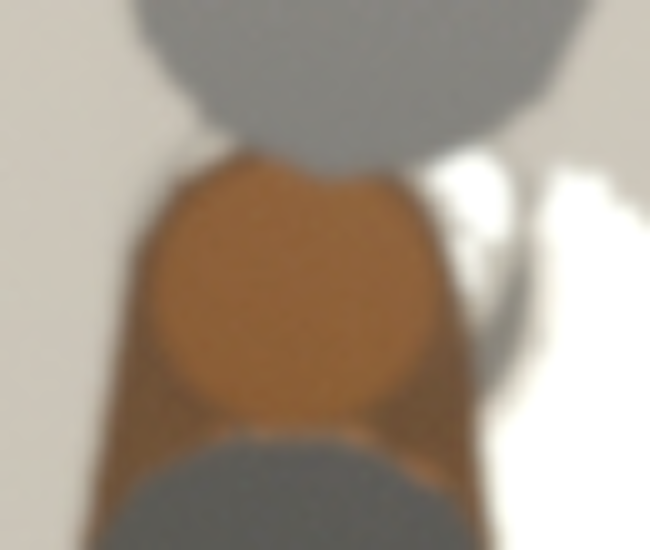

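step_arm(commands=[[[0.055,0.02,0],0],[[0,0,-0.2],0],[[0,0,-0.25],0],[[0,0,0],0],[[0,0,0],0]])

```text
time_s: 9.5
eef_pos: [547.0, 55.2, 124.9]
ee_rot: [0.518, 0.481, 0.518, -0.482]
force: [-0.2, 0.2, -0.1]
grip_width: 0.263
```

```bash
python3 - <<'E'
from h import *
s=ctrl.sense();print(s['eef_pos'],s['grip_width'],s['force'])
c=snap('wrist','w8');a=c['image'][165:315,215:335]; cv2.imwrite('pics/w8c.png',cv2.resize(a,None,fx=4,fy=4,interpolation=cv2.INTER_CUBIC))
E
```

```text
[547.00783773  55.23281046 124.92243858] 0.2633452981873344 [-0.15259347  0.19627644 -0.07858251]
```

View pics/w8c.png

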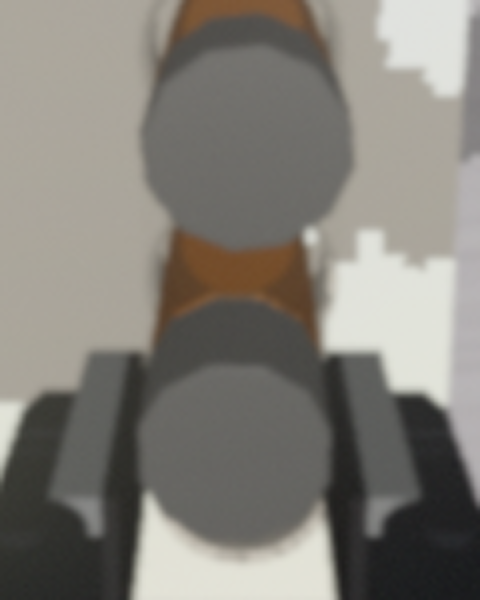

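step_arm(commands=[[[0,0,-0.02],0],[[0,0,0],0],[[0,0,0],0]], gripper=-0.3)

```text
time_s: 9.85
eef_pos: [547.3, 55.4, 124.8]
ee_rot: [0.518, 0.481, 0.518, -0.481]
force: [0.7, -0.2, 0.2]
grip_width: 0.648
```

step_arm(commands=[[[0,0,0.5],0],[[0,0,1],0],[[0,0,0.5],0],[[0,0,0],0]])

```text
time_s: 10.25
eef_pos: [548.5, 55.3, 207.8]
ee_rot: [0.52, 0.483, 0.516, -0.48]
force: [0.9, -0.5, -0.1]
grip_width: 0.65
```

```bash
python3 - <<'E'
from h import *
s=ctrl.sense();print(s['eef_pos'],s['grip_width'],s['force'])
c=snap('wrist','w9')
E
```

```text
[548.49350079  55.28071648 207.7656565 ] 0.6501005595062933 [ 0.93724365 -0.53712953 -0.08540951]
```

View pics/w9.png

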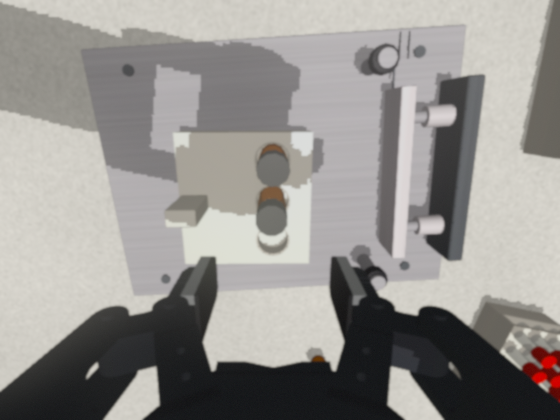

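step_arm(commands=[[[0.295,-0.921,0],0],[[0.295,-0.921,0],0],[[0.295,-0.921,0],0],[[0.295,-0.921,-0.2],0],[[0.295,-0.921,-0.5],0]])

```text
time_s: 10.8
eef_pos: [606.8, -130.5, 176.3]
ee_rot: [0.518, 0.482, 0.518, -0.481]
force: [1.5, 1.7, 0.1]
grip_width: 0.653
```

step_arm(commands=[[[0.295,-0.921,-0.5],0],[[0.295,-0.921,-0.5],0],[[0,0,-0.1],0],[[0,0,0],0]])

```text
time_s: 11.2
eef_pos: [628.9, -202.5, 130.0]
ee_rot: [0.516, 0.481, 0.519, -0.482]
force: [1.0, 0.8, 0.4]
grip_width: 0.652
```

```bash
python3 - <<'E'
from h import *
s=ctrl.sense();print(s['eef_pos'],s['grip_width'],s['force'])
c=snap('wrist','w10')
E
```

```text
[ 628.90068107 -202.52596128  130.04609141] 0.6515129099559105 [1.04368254 0.75760734 0.39918749]
```

View pics/w10.png

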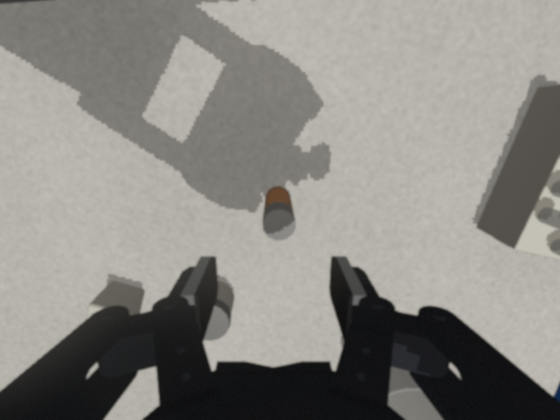

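step_arm(commands=[[[0.03,0,-1],0],[[0,0,-0.7],0],[[0,0,-0.27],0],[[0,0,0],0]])

```text
time_s: 11.65
eef_pos: [630.8, -201.5, 53.5]
ee_rot: [0.518, 0.481, 0.519, -0.481]
force: [0.5, -0.6, -0.1]
grip_width: 0.652
```

step_arm(commands=[[[0,0,0],0],[[0,0,0],0],[[0,0,0],0],[[0,0,0],0],[[0,0,0],0]], gripper=1)

```text
time_s: 12.15
eef_pos: [632.0, -203.0, 56.0]
ee_rot: [0.519, 0.482, 0.517, -0.481]
force: [-0.7, 1.0, 6.3]
grip_width: 0.257
```

step_arm(commands=[[[0,0,1],0],[[0,0,1],0],[[0,0,1],0],[[0,0,0],0]])

```text
time_s: 12.55
eef_pos: [633.1, -203.5, 181.1]
ee_rot: [0.522, 0.482, 0.514, -0.48]
force: [-0.3, -0.1, 0.6]
grip_width: 0.26
```

step_arm(commands=[[[-0.337,0.915,0],0],[[-0.337,0.915,0],0],[[-0.337,0.915,0],0],[[-0.337,0.915,0],0],[[-0.337,0.915,0],0]])

```text
time_s: 13.05
eef_pos: [562.8, -18.2, 173.9]
ee_rot: [0.518, 0.481, 0.518, -0.481]
force: [0.8, 0.5, -0.1]
grip_width: 0.259
```

step_arm(commands=[[[-0.337,0.915,-0.2],0],[[0,0,-0.3],0],[[0,0,-0.2],0],[[0,0,0],0],[[0,0,0],0]])

```text
time_s: 13.55
eef_pos: [550.6, 16.0, 146.0]
ee_rot: [0.518, 0.482, 0.518, -0.482]
force: [-0.7, -0.5, -0.3]
grip_width: 0.255
```

```bash
python3 - <<'E'
from h import *
s=ctrl.sense();print(s['eef_pos'],s['grip_width'],s['force'])
c=snap('wrist','w11');a=c['image'][165:315,215:335]; cv2.imwrite('pics/w11c.png',cv2.resize(a,None,fx=4,fy=4,interpolation=cv2.INTER_CUBIC))
E
```

```text
[550.59120785  16.01830359 145.95901438] 0.2548070567895936 [-0.65808856 -0.47473949 -0.29265526]
```

View pics/w11c.png

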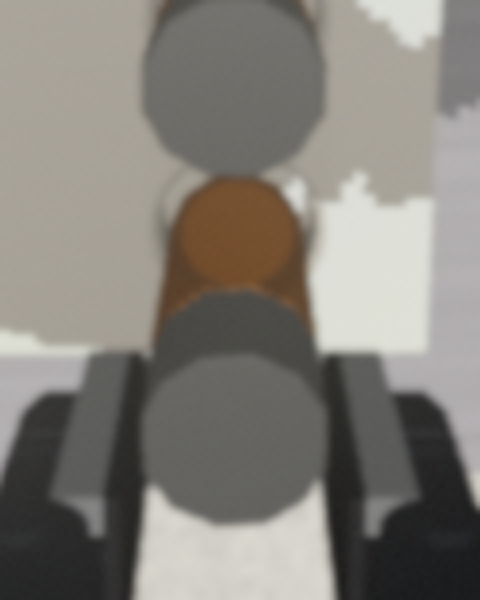

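step_arm(commands=[[[0,0.02,0],0],[[0,0,-0.2],0],[[0,0,-0.28],0],[[0,0,0],0],[[0,0,0],0]])

```text
time_s: 14.1
eef_pos: [550.0, 17.8, 126.1]
ee_rot: [0.518, 0.481, 0.518, -0.482]
force: [-1.4, -0.3, -1.1]
grip_width: 0.257
```

```bash
python3 - <<'E'
from h import *
s=ctrl.sense();print(s['eef_pos'],s['grip_width'],s['force'])
c=snap('wrist','w12');a=c['image'][165:315,215:335]; cv2.imwrite('pics/w12c.png',cv2.resize(a,None,fx=4,fy=4,interpolation=cv2.INTER_CUBIC))
E
```

```text
[549.95244607  17.81018811 126.0828559 ] 0.25708654424822636 [-1.35385506 -0.28757087 -1.0563159 ]
```

View pics/w12c.png

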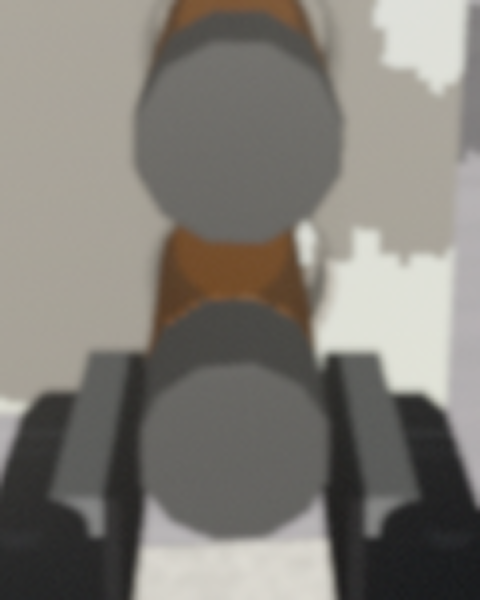

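step_arm(commands=[[[0,0,0],0],[[0,0,0],0],[[0,0,0],0]], gripper=-0.3)

```text
time_s: 14.45
eef_pos: [550.2, 17.9, 126.8]
ee_rot: [0.518, 0.481, 0.518, -0.481]
force: [0.6, -0.1, 0.3]
grip_width: 0.654
```

step_arm(commands=[[[0,0,0.5],0],[[0,0,1],0],[[0,0,0.75],0]])

```text
time_s: 14.75
eef_pos: [550.3, 17.9, 218.8]
ee_rot: [0.518, 0.482, 0.518, -0.481]
force: [-0.4, -0.1, 0.6]
grip_width: 0.65
```

step_arm(commands=[[[-0.18,0.075,0],0.0455],[[-0.18,0.075,0],0.0455],[[-0.18,0.075,0],0.0455],[[-0.18,0.075,0],0.0455],[[-0.18,0.075,0],0.0455]])

```text
time_s: 15.25
eef_pos: [513.9, 33.0, 216.9]
ee_rot: [0.654, 0.268, 0.654, -0.268]
force: [-0.3, 0.1, 0.5]
grip_width: 0.649
```

step_arm(commands=[[[-0.18,0.075,0],0.0455],[[-0.18,0.075,0],0.0455],[[-0.18,0.075,0],0.0455],[[-0.18,0.075,0],0.0455],[[-0.18,0.075,0],0.0455]])

```text
time_s: 15.75
eef_pos: [477.9, 48.0, 216.9]
ee_rot: [0.707, 0.022, 0.707, -0.022]
force: [-0.2, -0.2, 0.5]
grip_width: 0.649
```

step_arm(commands=[[[0,0,0],0.0455],[[0,0,0],0],[[0,0,0],0]])

```text
time_s: 16.05
eef_pos: [478.3, 47.9, 216.9]
ee_rot: [0.707, -0.025, 0.707, 0.025]
force: [-0.4, 0.6, 0.7]
grip_width: 0.654
```

```bash
python3 - <<'E'
from h import *
np.set_printoptions(precision=3,suppress=True)
s=ctrl.sense();print(s['eef_pos'],s['grip_width'],s['force'])
q=s['ee_rot'];M=R.from_quat([q[1],q[2],q[3],q[0]]).as_matrix();print(M,np.degrees(np.arctan2(M[1,1],M[0,1])))
c=snap('wrist','w13')
p=np.array([476.4,48,138]);print(proj(c,p)); snap('scene','s13')
E
```

```text
[478.265  47.855 216.857] 0.6537751668323353 [-0.448  0.558  0.702]
[[ 0.    -0.071  0.997]
 [ 0.     0.997  0.071]
 [-1.     0.     0.   ]] 94.05846601164126
[274.168 210.32 ]
```

View pics/w13.png

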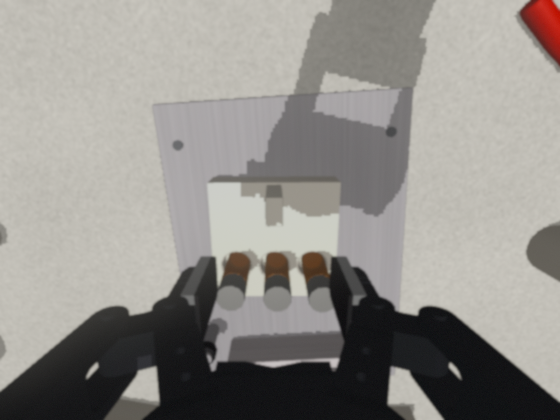

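View pics/s13.png

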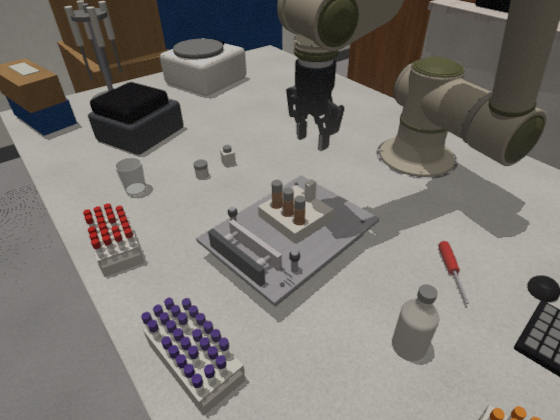

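step_arm(commands=[[[-0.03,0,-1],0],[[0,0,-1],0],[[0,0,-0.5],0],[[0,0,-0.2],0],[[0,0,0],0]])

```text
time_s: 16.65
eef_pos: [476.9, 47.8, 108.5]
ee_rot: [0.706, -0.026, 0.707, 0.026]
force: [-0.2, -0.1, 0.5]
grip_width: 0.65
```

step_arm(commands=[[[0,0,0],0],[[0,0,0],0]])

```text
time_s: 16.85
eef_pos: [477.7, 47.8, 110.0]
ee_rot: [0.707, -0.026, 0.706, 0.026]
force: [-0.2, 0.2, 0.8]
grip_width: 0.652
```

```bash
python3 - <<'E'
from h import *
s=ctrl.sense();print(s['eef_pos'],s['grip_width'],s['force'])
c=snap('wrist','w14')
E
```

```text
[477.7242923   47.78422013 109.99488406] 0.6517776799590023 [-0.24880183  0.20094764  0.7685333 ]
```

View pics/w14.png

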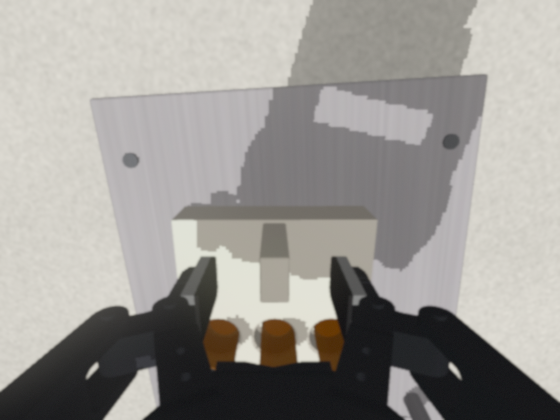

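step_arm(commands=[[[0,0,0],0],[[0,0,0],0],[[0,0,0],0],[[0,0,0],0],[[0,0,0],0]], gripper=1, force=60)

```text
time_s: 17.4
eef_pos: [477.1, 47.9, 109.2]
ee_rot: [0.707, -0.026, 0.706, 0.026]
force: [-2.4, 0.4, 6.2]
grip_width: 0.141
```

step_arm(commands=[[[0,0,0],0],[[0,0,0],0],[[0,0,0],0]])

```text
time_s: 17.7
eef_pos: [477.1, 48.0, 109.2]
ee_rot: [0.707, -0.026, 0.706, 0.026]
force: [-1.9, 0.2, 6.8]
grip_width: 0.145
```

```bash
python3 - <<'E'
from h import *
np.set_printoptions(precision=3,suppress=True)
s=ctrl.sense();print(s['eef_pos'],s['grip_width'],s['force'],s['wrist_torque'])
c=snap('wrist','w15')
E
```

```text
[477.134  47.956 109.196] 0.1449973540086409 [-1.928  0.203  6.838] [0.237 0.23  0.048]
```

View pics/w15.png

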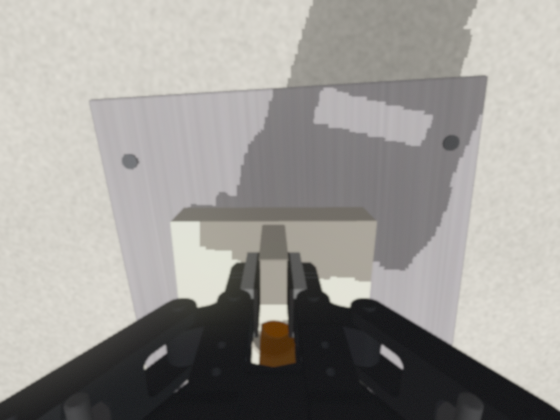

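step_arm(commands=[[[0.1,0.032,0],0.0018],[[0.16,0.051,0],0.0018],[[0.16,0.051,0],0.0018],[[0.16,0.051,0],0.0018],[[0.16,0.051,0],0.0018]])

```text
time_s: 18.25
eef_pos: [505.8, 56.9, 109.2]
ee_rot: [0.705, -0.037, 0.707, 0.036]
force: [-8.7, -3.2, 10.6]
grip_width: 0.144
```

step_arm(commands=[[[0.16,0.051,0],0.0018],[[0.16,0.051,0],0.0018],[[0.16,0.051,0],0.0018],[[0.16,0.051,0],0.0018],[[0.16,0.051,0],0.001]])

```text
time_s: 18.75
eef_pos: [537.9, 67.1, 109.2]
ee_rot: [0.705, -0.046, 0.707, 0.045]
force: [-8.6, -3.6, 9.7]
grip_width: 0.144
```

step_arm(commands=[[[0,0,0],0],[[0,0,0],0]])

```text
time_s: 18.95
eef_pos: [538.8, 67.4, 109.2]
ee_rot: [0.706, -0.046, 0.705, 0.045]
force: [-2.3, -0.6, 4.1]
grip_width: 0.144
```

```bash
python3 - <<'E'
from h import *
np.set_printoptions(precision=3,suppress=True)
s=ctrl.sense();print(s['eef_pos'],s['grip_width'],s['force'],s['wrist_torque'])
q=s['ee_rot'];M=R.from_quat([q[1],q[2],q[3],q[0]]).as_matrix();print(np.degrees(np.arctan2(M[1,1],M[0,1])))
c=snap('wrist','w16');c=snap('top','t16');snap('scene','s16')
a=c['image'][105:255,195:345]; cv2.imwrite('pics/t16c.png',cv2.resize(a,None,fx=4,fy=4,interpolation=cv2.INTER_CUBIC))
E
```

```text
[538.819  67.35  109.189] 0.14443770881269216 [-2.311 -0.598  4.132] [-0.133  0.227 -0.051]
97.37589529448452
```

View pics/w16.png

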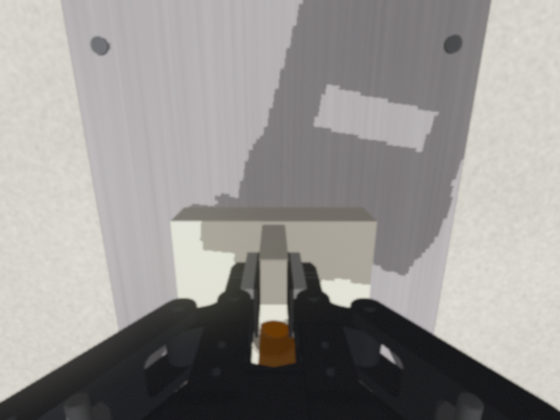

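View pics/t16c.png

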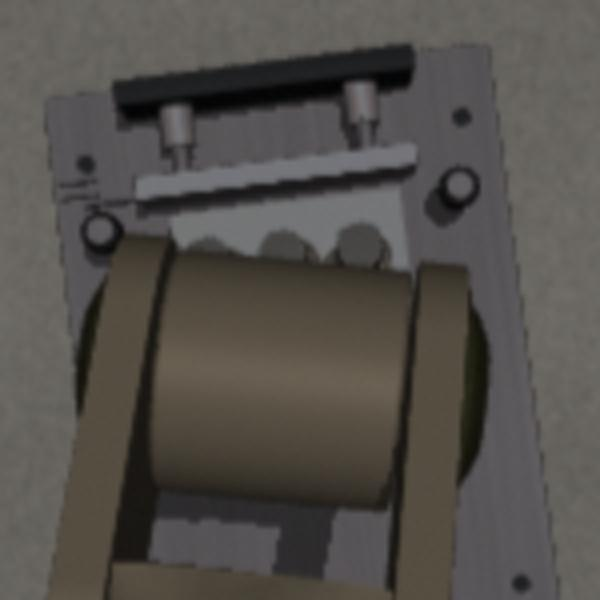

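View pics/s16.png

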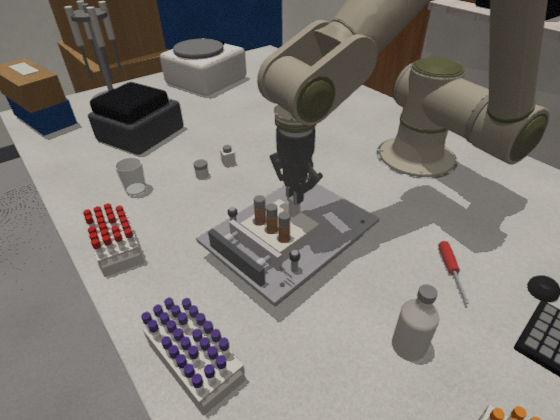

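step_arm(commands=[[[0.04,0.0055,0],0],[[0.04,0.0055,0],0],[[0.035,0.005,0],0],[[0.035,0.005,0],0],[[0,0,0],0]])

```text
time_s: 19.6
eef_pos: [543.7, 68.2, 109.2]
ee_rot: [0.705, -0.046, 0.707, 0.045]
force: [-8.3, -1.5, 9.4]
grip_width: 0.144
```

step_arm(commands=[[[0.025,0.0035,0],0],[[0.025,0.0035,0],0]])

```text
time_s: 19.8
eef_pos: [545.4, 68.5, 109.2]
ee_rot: [0.704, -0.046, 0.707, 0.045]
force: [-9.2, -1.7, 9.8]
grip_width: 0.141
```

step_arm(commands=[[[0.025,0.0035,0],0],[[0.025,0.0035,0],0]])

```text
time_s: 20.0
eef_pos: [547.4, 68.8, 109.2]
ee_rot: [0.705, -0.046, 0.707, 0.045]
force: [-9.1, -0.3, 10.1]
grip_width: 0.147
```

step_arm(commands=[[[0.025,0.0035,0],0],[[0.025,0.0035,0],0]])

```text
time_s: 20.2
eef_pos: [549.1, 69.0, 109.2]
ee_rot: [0.704, -0.046, 0.707, 0.045]
force: [-12.2, -2.1, 11.1]
grip_width: 0.142
```

```bash
python3 - <<'E'
from h import *
np.set_printoptions(precision=3,suppress=True)
s=ctrl.sense();print(s['eef_pos'],s['grip_width'],s['force'],s['wrist_torque'])
d=s['eef_pos'][:2]-[552.2,69.9];print('lug sh',d[0]*.9917+d[1]*.1288,-d[0]*.1288+d[1]*.9917)
c=snap('top','t17');snap('scene','s17')
a=c['image'][115:190,195:295]; cv2.imwrite('pics/t17c.png',cv2.resize(a,None,fx=8,fy=8,interpolation=cv2.INTER_CUBIC))
E
```

```text
[549.131  68.95  109.182] 0.14214540489785565 [-12.159  -2.134  11.125] [-0.435  1.936  0.   ]
lug sh -3.165500842397995 -0.54653846840234
```

View pics/t17c.png

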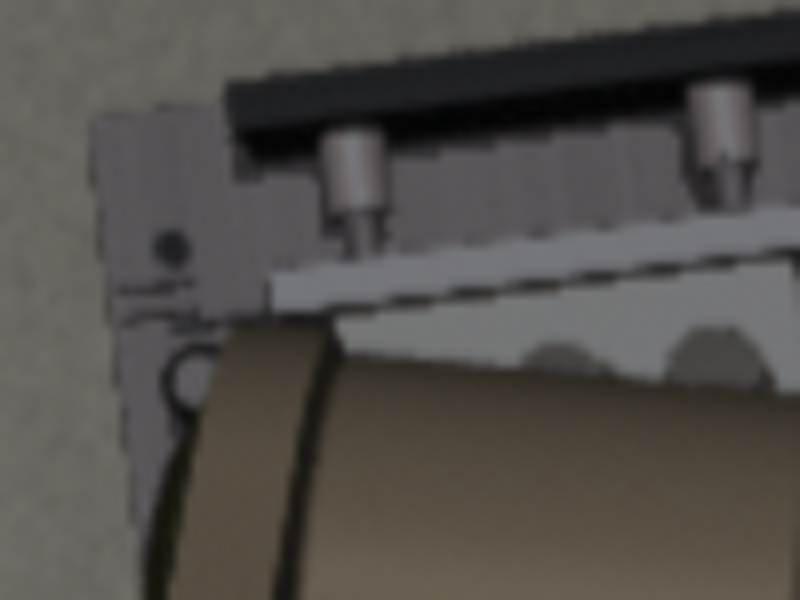

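step_arm(commands=[[[0.025,0.0035,0],0],[[0.025,0.0035,0],0],[[0.025,0.0035,0],0],[[0.025,0.0035,0],0]])

```text
time_s: 20.7
eef_pos: [552.4, 69.2, 109.2]
ee_rot: [0.703, -0.046, 0.708, 0.045]
force: [-16.6, -3.7, 14.8]
grip_width: 0.148
```

```bash
cat > m.py <<'E'
from h import *
import sys
np.set_printoptions(precision=2,suppress=True)
s=ctrl.sense();print(s['eef_pos'],s['grip_width'],s['force'],s['wrist_torque'])
q=s['ee_rot'];M=R.from_quat([q[1],q[2],q[3],q[0]]).as_matrix();print('yaw',np.degrees(np.arctan2(M[1,1],M[0,1])),M[:,0])
n=sys.argv[1]; c=snap('top',n);snap('scene','s'+n)
# fence: profile along shaker x at top of fence (z=102), averaged over y; vs rest picture
def prof(c):
    g=cv2.cvtColor(c['image'],cv2.COLOR_BGR2GRAY).astype(np.float32)
    th=np.radians(7.4);O=np.array([551.3,68.3])
    xs=np.arange(95,148,.25);out=[]
    for y in np.arange(-68,68,2.):
        if 25<abs(y)<60: continue
        pts=np.array([proj(c,(O[0]+x*np.cos(th)-y*np.sin(th),O[1]+x*np.sin(th)+y*np.cos(th),102)) for x in xs],np.float32)
        out.append(cv2.remap(g,pts[:,0].reshape(1,-1),pts[:,1].reshape(1,-1),cv2.INTER_LINEAR)[0])
    return xs,np.mean(out,0)
xs,a=prof(load('t16'));_,b=prof(c)
def edge(a):  # back edge of bright fence top: steepest falling
    g=np.gradient(cv2.GaussianBlur(a.reshape(1,-1),(0,0),4)[0]);g=g[:150] ;i=g.argmin();j=slice(i-8,i+9);w=np.maximum(-g[j],0);return (xs[j]*w).sum()/w.sum()
print('fence back edge rest/now/diff',edge(a),edge(b),edge(b)-edge(a))
a=c['image'][115:190,195:295]; cv2.imwrite('pics/'+n+'c.png',cv2.resize(a,None,fx=8,fy=8,interpolation=cv2.INTER_CUBIC))
E
python3 m.py t18
```

```text
[552.37  69.23 109.18] 0.14829538922436347 [-16.58  -3.7   14.75] [-0.69  2.74  0.06]
yaw 97.40618210955783 [-0.01 -0.   -1.  ]
fence back edge rest/now/diff 112.74287511808124 102.5532916837036 -10.189583434377639
```

View pics/t18c.png

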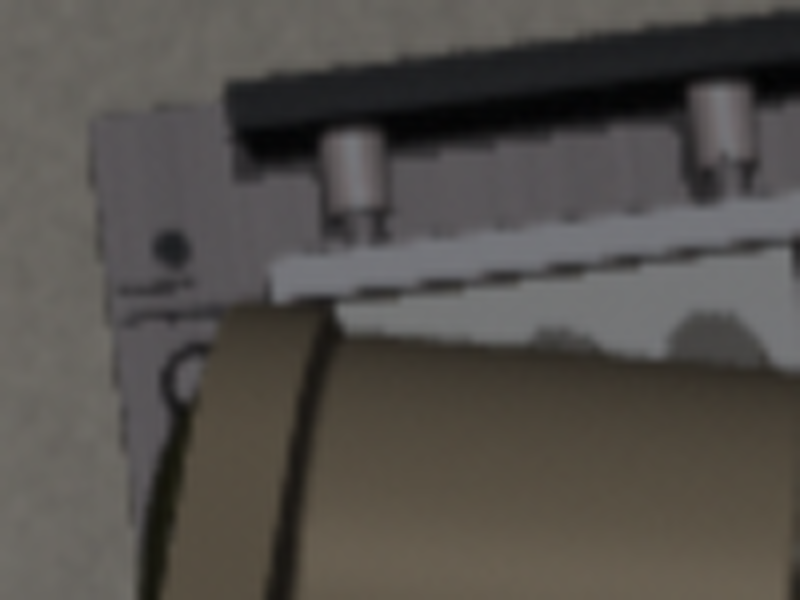

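```bash
python3 - <<'E'
s=open('m.py').read()
i=s.index('def edge');j=s.index("a=c['image'][115")
s=s[:i]+'''m=(xs>104)&(xs<125); t=a[m]
best=[(np.corrcoef(t,b[np.flatnonzero(m)[0]+k:np.flatnonzero(m)[0]+k+m.sum()])[0,1],k*.25) for k in range(-8,90)]
print('fence shift mm',sorted(best)[::-1][:3])
'''+s[j:]
open('m.py','w').write(s)
u=s.replace("c=snap('top',n);snap('scene','s'+n)","c=load(n)"); open('m2.py','w').write(u)
E
for i in t16 t17 t18; do python3 m2.py $i|tail -1; done
```

```text
fence shift mm [(np.float64(1.0), 0.0), (np.float64(0.998558181885586), 0.25), (np.float64(0.9984319611857027), -0.25)]
fence shift mm [(np.float64(0.9997145292021136), 1.25), (np.float64(0.999459601573179), 1.5), (np.float64(0.9968425887079148), 1.0)]
fence shift mm [(np.float64(0.9997407967927624), 4.5), (np.float64(0.9982614788966057), 4.75), (np.float64(0.9982390418849899), 4.25)]
```

step_arm(commands=[[[0.025,0.0035,0],0],[[0.025,0.0035,0],0],[[0.025,0.0035,0],0],[[0.025,0.0035,0],0],[[0,0,0],0]])

```text
time_s: 21.3
eef_pos: [555.6, 69.7, 109.2]
ee_rot: [0.703, -0.046, 0.708, 0.045]
force: [-19.8, -5.2, 16.6]
grip_width: 0.146
```

```bash
python3 m.py t19; python3 m2.py t2|tail -1
```

```text
[555.64  69.65 109.17] 0.14635917821901748 [-19.76  -5.15  16.6 ] [-0.81  3.18  0.06]
yaw 97.41112869803005 [-0.01 -0.   -1.  ]
fence shift mm [(np.float64(0.9991757099270482), 7.75), (np.float64(0.9983696732348919), 8.0), (np.float64(0.9967807915735948), 7.5)]
fence shift mm [(np.float64(0.9999700244031489), 0.0), (np.float64(0.9986208590288577), -0.25), (np.float64(0.9983812915912924), 0.25)]
```

View pics/t19c.png

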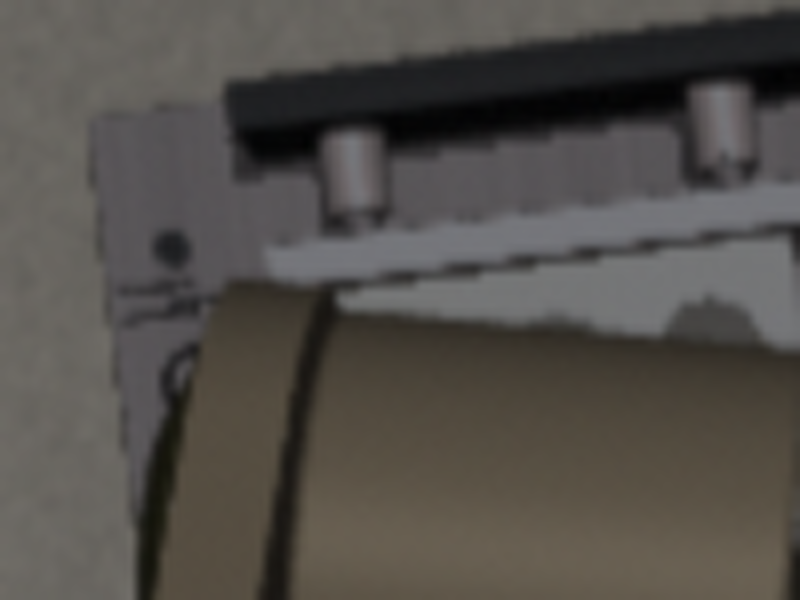

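step_arm(commands=[[[0.025,0.0035,0],0],[[0.02,0.0025,0],0],[[0,0,0],0],[[0,0,0],0],[[0,0,0],0]])

```text
time_s: 21.9
eef_pos: [557.0, 69.8, 109.2]
ee_rot: [0.702, -0.046, 0.709, 0.045]
force: [-21.6, -5.4, 18.6]
grip_width: 0.144
```

step_arm(commands=[[[0,0,0],0],[[0,0,0],0],[[0,0,0],0],[[0,0,0],0],[[0,0,0],0]])

```text
time_s: 22.4
eef_pos: [557.1, 69.8, 109.2]
ee_rot: [0.702, -0.046, 0.709, 0.045]
force: [-22.2, -5.1, 18.4]
grip_width: 0.143
```

```bash
python3 m.py t20; python3 - <<'E'
from h import *
snap('wrist','w20')
a=load('st20')['image'][170:300,190:350];cv2.imwrite('pics/s20c.png',cv2.resize(a,None,fx=4.5,fy=4.5,interpolation=cv2.INTER_CUBIC))
E
```

```text
[557.07  69.84 109.18] 0.14292613371446403 [-22.16  -5.06  18.39] [-0.88  3.56  0.1 ]
yaw 97.41339274492887 [-0.01 -0.   -1.  ]
fence shift mm [(np.float64(0.9991531850540349), 9.25), (np.float64(0.9980570173783675), 9.0), (np.float64(0.9970518711534675), 9.5)]
```

View pics/t20c.png

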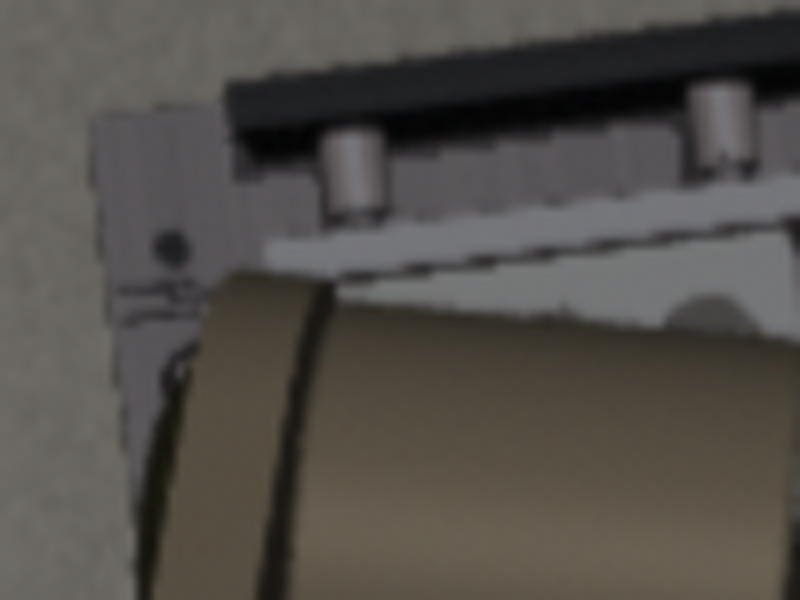

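View pics/s20c.png

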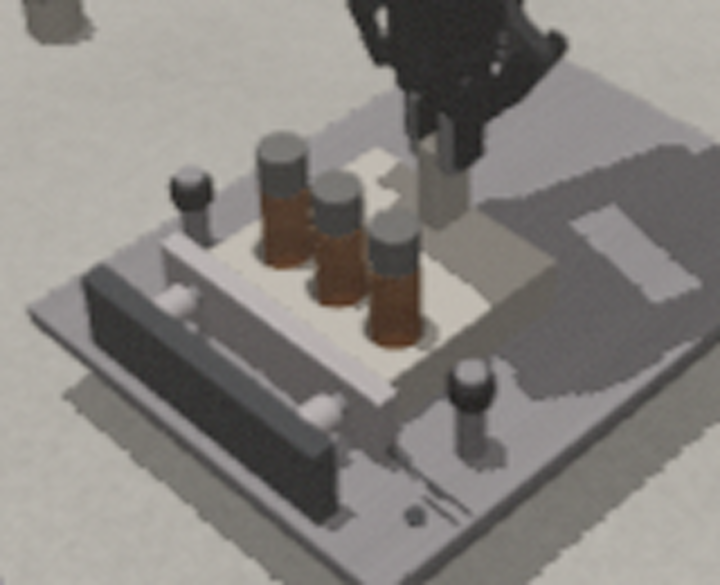

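View pics/w20.png

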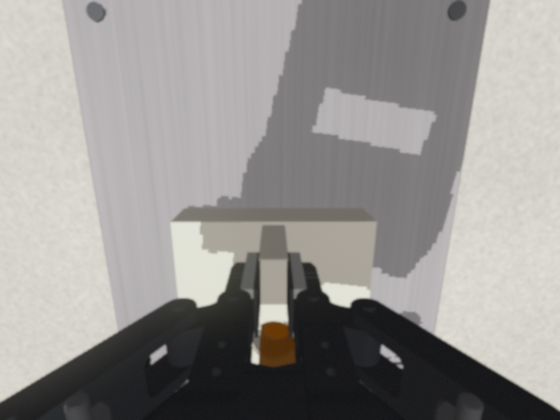

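step_arm(commands=[[[0,0,0],0],[[0,0,0],0],[[0,0,0],0],[[0,0,0],0],[[0,0,0],0]])

```text
time_s: 23.05
eef_pos: [557.1, 69.8, 109.2]
ee_rot: [0.702, -0.046, 0.709, 0.045]
force: [-22.5, -5.0, 17.8]
grip_width: 0.141
```

```bash
python3 m.py t21 && python3 -c "
from rig import ticket
print(ticket.finish_job())"
```

```text
[557.05  69.82 109.18] 0.14128140321744564 [-22.55  -5.03  17.85] [-0.93  3.55  0.06]
yaw 97.41255532374512 [-0.01 -0.   -1.  ]
fence shift mm [(np.float64(0.9991571454961662), 9.25), (np.float64(0.9981599860628159), 9.0), (np.float64(0.9969663836839205), 9.5)]
the job is handed in; nothing more can be done
None
```

All three vials are seated, one in each well. The block is pinched by its lug, flat and centred on the fence, and I handed the job in at about 23 s with the arm still holding and pressing.

**Force on the fence:** the top camera shows the fence pushed back 9.25 mm, which is about 9 N, unchanged over the last second. The pointer lies between the two scale lines and looks nearer 11 N, so the two readings differ slightly.

**Wrist force:** it reads about 23 N along the push and about 18 N vertically. That is more than the fence force. I put the difference down to deck friction, which read 8–9 N while sliding, and to the tool pressing down on the block. I did not measure that friction while holding, so this part is an inference.

**Position and objects:** the tool's yaw matches the measured shaker yaw (7.4°) to within about 0.3°. The block's sideways offset is about 1 mm or less. The tool leans by about half a degree under load. The vials look upright in the last scene picture, and none of the moves touched the jar, pot or bottle.

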